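# File an amber sample cassette behind a sprung flap

### The arm

A 6-joint arm with a two-finger parallel gripper is mounted at the origin on the work surface. World frame = base frame: x ahead of the robot, y to its left, z up, the work surface at z = 0. Lengths are in m, angles in rad, forces in N, time in s.
With the tool pointing down it reaches from about 0.35 to 0.85 m from the base axis. Payload 8.1 kg.
Tool frame: the origin (TCP) lies on the centre line of the jaws, within the pads' length; the fingertips stand robot.finger_overhang ahead of it and the grasp point (between the pads) lies 5 mm behind it (robot.finger_overhang is the distance from the TCP to the fingertips, in m); z points along the fingers, y is the direction in which the jaws open and shut (so a half turn about z gives the same grasp; the last joint's range is limited). The gripper opens to 93 mm and grips with 3 to 60 N. Pads are 15 mm wide; open, the fingers measure 128 mm over their backs; the gripper's body (75 mm by 188 mm) begins 65 mm behind the grasp point.
Start: joints at [-1.37, 0.13, 1.488, -0, 1.523, -0.085], TCP at [0.169, -0.576, 0.203] pointing down, gripper open.
Joint ranges: [-2.96, 2.96], [-0.89, 2.26], [0.02, 2.5], [-1.34, 4.48], [0, 2.73], [-2.66, 2.66]. Speed limits (rad/s): [2.39, 2.39, 2.79, 3.14, 3.14, 3.14].

### API

Orientations are given as a rotation vector (axis times angle).
In Python, from plant import robot gives the robot as it stands. The module is installed in compiled form; this text tells all that it offers.
- The arm moves only by the tool carry_out, never from a script. Its argument "commands" is a list that holds one entry, the list of rows, each a list of 4 numbers: the shift along the tool's x, y, z in cm, then the turn about the tool's z in degrees. In form: [[[tx, ty, tz, roll], ...]]. A call has 1 to 20 rows; each row shifts and turns the commanded pose from where the row before left it, along the tool's axes as they then stand; what a row does not reach is not made up. A row lasts 1/12 s, in which the tool goes at most 41.7 mm and 7.16 degrees, less where a joint would pass 70% of its speed; a pose out of reach is approached as far as the arm can. A call is refused whole if a number of a shift passes 4.17 or a number of a turn 7.16, either way. A call with a gripper value outside its range is refused whole. "claw" is the finger opening in cm, from 0 to 9.3, set as the call begins (left out, the last holds). The fingers move at their own pace and stop on an object; "grip_force" is the grip in N (left out, the last holds). Time passes only in rows, so rows that do not move let the fingers close. It gives the time, the measured TCP pose, the force and the opening at its end, in the units of the state.
- robot.read_state(): the state, without advancing time (a new reading comes with each control period).
- robot.read_camera(name): name is "side" or "top" or "wrist"; returns the picture (384x512x3 uint8, red, green, blue); there is no depth.
- robot.camera_params(name): a dict with "mtx" (3x3 intrinsics, pixels), "R" (3x3) and "t" (3): a world point X has camera coordinates R X + t. Camera axes: x right, y down, z forward; pixel columns grow to the right and rows downward; lengths in m; the calibration is good to about 2 mm. A picture is of the moment at which its call begins: read the wrist's pose just before it. camera_params takes no time and is no camera call; for the wrist camera it gives the pose at the moment of the call.
- robot.close_job(): hands the job in, once; it reports no verdict.
The state is a dict: "t": time; "q": joint angles; "dq": joint speeds; "joint_torque": joint torques, N m; "tool_pos": TCP position; "orientation": TCP orientation; "force": force on the tool from outside, world axes, zero at the start; "wrist_torque": the same for the moment, N m; "opening": finger opening in m.
Only numpy, scipy, OpenCV 4.12 (cv2) and the standard library are available. Lean on these libraries where they do the work, as an engineer would, in place of code of your own. Each camera call takes 0.05 s, during which the arm holds its last target.

### The job

Pick up the clear sample cassette by its grip tab and push it down, foot first, past the spring flap of the grey sample holder, with the tab at the open end of the slot so that the flap springs shut behind it. The padded rest inside may stand higher or lower, so feel for it: without dropping or forcing the cassette, bed it on the pad with a steady push of about 10 N (never over 25 N) for half a second, then let go. Leave the other things on the bench where they are.

Things in the scene. Friction and masses are not known exactly. Their poses are not given: they have to be found in the camera images.
- cassette: Loose clear sample cassette, 0.12-0.26 kg, standing. Origin: centre of its 30 (x) by 60 (y) mm outline, at underside height; z up. Body 38 mm tall, two amber stones in it. Its foot is only x = -3 to +15 mm; from there the underside slopes up to the -x face at z = 18 mm. Grey grip tab: plate 10 mm thick (x 5 to 15), 40 wide (y -20 to 20), from z = 38 to z = 150 mm.
- tab_top (a point): Middle of the tab's top edge, at (10, 0, 150) mm in the cassette's frame. Grip the tab across its 10 mm thickness, fingertips at most about 28 mm below this edge, to stay clear of the holder's lid: with the cassette standing inside, the tab's top is 35 to 80 mm above the lid.
- holder: Fixed grey sample holder, 140 (x) by 130 (y) by 130 (z) mm, origin under its centre, z up. A slot in its top, x -19 to 19 mm, y -33 to 33 mm, is a straight well of that section going down to a padded rest (yields 0.25 mm per N, over 3 mm) that cannot be seen or measured: its top stands anywhere from 15 to 60 mm above the bench.
- slot (a point): Centre of the slot at the lid's upper face, (0, 0, 130) mm in the holder's frame. The flap shuts the slot from x = -17 to +4.5 mm; the last 14.5 mm at +x stay open for the tab. So the cassette goes in with its x axis along the holder's x axis (same sense), its origin at holder x = 0 to +4 mm, y within 3 mm of 0.
- flap (a joint): Angle of the aluminium flap (rad), hinged along the slot's -x edge: 0 shut, level with the lid; up to 1.7 as it swings down into the well. Spring: 2 N at the free edge when shut, 3.5 N open. It rubs on the cassette's slope, then on its -x face, pushing it to +x, and springs shut behind the body once the cassette's origin is about 68 mm above the bench.
- stone0: Loose raw stone about 45 x 34 x 24 mm, a bystander; origin under its centre.
- stone1: Loose raw stone about 52 x 36 x 28 mm, a bystander; origin under its centre.
- stone2: Loose raw stone about 60 x 30 x 22 mm, a bystander; origin under its centre.
- stone3: Loose raw stone about 42 x 38 x 26 mm, a bystander; origin under its centre.
- jar: Closed glass jar, 60 mm across, 75 mm tall, a bystander; origin under its centre.
- bowl: Steel bowl, 110 mm across, 45 mm tall, a bystander; origin under its centre.
- brush: Hand brush 190 mm long lying near the robot, a bystander; origin under its middle.
There are look-alikes about, which are no part of the job. Of the things that look like the holder, the larger one is meant.

How it is judged:
On the way, in this order (a step that is already met when the one before it is completed fails the run):
1. the cassette is lifted off the bench in the fingers (height (world z) of cassette above 0.05 m and contact force between the fingers and cassette above 1 N), for 0.2 s.
2. the cassette, in the fingers, holds the flap open (beyond 0.8 rad) in the slot (value of joint flap above 0.8 rad and horizontal distance between cassette and slot below 0.012 m and height (world z) of cassette below 0.12 m and contact force between the fingers and cassette above 1 N), for 0.2 s.
3. the cassette is below the flap, the flap has sprung shut (under 0.15 rad) (value of joint flap below 0.15 rad and horizontal distance between cassette and slot below 0.012 m and height (world z) of cassette below 0.072 m), for 0.2 s.
4. the cassette, still in the fingers and with the flap shut behind it, is pushed steadily onto the rest (over 5 N) (contact force between cassette and holder above 5 N and contact force between the fingers and cassette above 1 N and value of joint flap below 0.15 rad and height (world z) of cassette below 0.066 m and linear speed of cassette below 0.02 m/s), for 0.3 s.
At the end, for the whole second after the job is handed in: The cassette stands in the holder's well (origin within 12 mm of the slot's centre line, under 66 mm above the bench, tilt and twist under 0.2 rad), its weight on the rest, at rest and released, and the flap has sprung shut (under 0.15 rad) (horizontal distance between cassette and slot below 0.012 m and height (world z) of cassette between 0.005 and 0.066 m and angle between cassette's own z axis and vertical below 0.2 rad and angle between the x axis of cassette and the x axis of holder, either way round below 0.2 rad and contact force between cassette and holder above 0.5 N and value of joint flap below 0.15 rad and linear speed of cassette below 0.02 m/s); the robot touches nothing.
It fails at once if the cassette is forced against the holder (more than 25 N between them) (contact force between cassette and holder above 25 N).
It fails at once if the robot presses on the holder (more than 25 N) (contact force between the arm and holder above 25 N).
It fails at once if the cassette is dropped inside the holder (faster than 0.25 m/s in the well) (horizontal distance between cassette and slot below 0.02 m and height (world z) of cassette below 0.125 m and linear speed of cassette above 0.25 m/s).
It fails at once if a bystander is moved by more than 30 mm (distance of any of stone0, stone1, stone2, stone3, jar, bowl, brush from where it was at the start of the episode above 0.03 m).
It also fails if it takes over 54 s, if anything falls off the work surface, if the arm or the gripper's body presses on something with over 40 N, if the wrist force passes 120 N, or if a joint passes its speed limit or range.

## Working session

There is one attempt and no reset: what is moved stays moved. The work goes in short steps, Python scripts to look and compute and a tool call to move; the robot and the scene stay as the last step left them, time stands still between calls to the robot, and variables do not carry over. Pictures are saved under pics/ and viewed, and the job is handed in when it is done.

Besides the shell and the picture viewer there is one more tool, called by a JSON object that holds its "api" and its "payload". carry_out: Moves the arm, as the interface text tells. Its arguments: {"type":"object","properties":{"commands":{"type":"array","items":{"type":"array","items":{"type":"array","items":{"type":"number"}}}},"claw":{"type":"number"},"grip_force":{"type":"number"}},"required":["commands"]}

```bash
mkdir -p pics
python3 - <<'E'
from plant import robot
import cv2
for n in ["top","side","wrist"]:
    p=robot.camera_params(n); im=robot.read_camera(n)
    cv2.imwrite(f"pics/{n}0.png",cv2.cvtColor(im,cv2.COLOR_RGB2BGR))
    print(n,p)
print(robot.read_state(),robot.finger_overhang)
E
```

```text
top {'mtx': array([[489.28372204,   0.        , 254.53182108],
       [  0.        , 489.28372204, 188.35139833],
       [  0.        ,   0.        ,   1.        ]]), 'R': array([[ 0.02839625, -0.99959437,  0.00217899],
       [-0.99221494, -0.02845092, -0.12124381],
       [ 0.12125662,  0.00128084, -0.99262037]]), 't': array([-0.02200096,  0.53712427,  1.2120265 ])}
side {'mtx': array([[465.07555425,   0.        , 260.74508453],
       [  0.        , 465.07555425, 187.89713116],
       [  0.        ,   0.        ,   1.        ]]), 'R': array([[-0.97988466, -0.19922709,  0.01160235],
       [-0.13585295,  0.62333743, -0.77006131],
       [ 0.14618489, -0.75614749, -0.63786437]]), 't': array([0.51402319, 0.156777  , 1.22177948])}
wrist {'mtx': array([[335.51793749,   0.        , 254.32743213],
       [  0.        , 335.51793749, 192.37664339],
       [  0.        ,   0.        ,   1.        ]]), 'R': array([[ 0.28182611, -0.95946299, -0.00219484],
       [-0.91509846, -0.26948096,  0.29995803],
       [-0.2883901 , -0.08252751, -0.95394987]]), 't': array([-0.59874766, -0.03642105,  0.39311027])}
{'t': 0.15, 'q': array([-1.37038898e+00,  1.31037349e-01,  1.48902007e+00,  1.97724457e-05,
        1.52297863e+00, -8.53926509e-02]), 'dq': array([-7.27943749e-04, -2.73532805e-03, -2.43868534e-03,  1.65322011e-04,
        1.64678421e-04, -3.50310614e-05]), 'joint_torque': array([ 2.18704612e-03, -5.60478723e+01, -4.92331874e+01,  7.69611332e-02,
        3.06485337e-02, -7.73626607e-05]), 'tool_pos': array([ 0.1690977 , -0.57520665,  0.20260373]), 'orientation': array([-3.10814366e+00, -4.47200372e-01,  9.92977129e-05]), 'force': array([ 0.41795529, -0.08982223, -0.25888054]), 'wrist_torque': array([-0.08043912,  0.0264567 , -0.08194116]), 'opening': 0.09318178740318273} 0.014
```

View pics/top0.png

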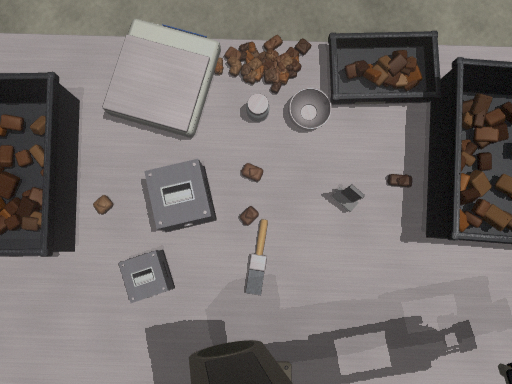

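View pics/side0.png

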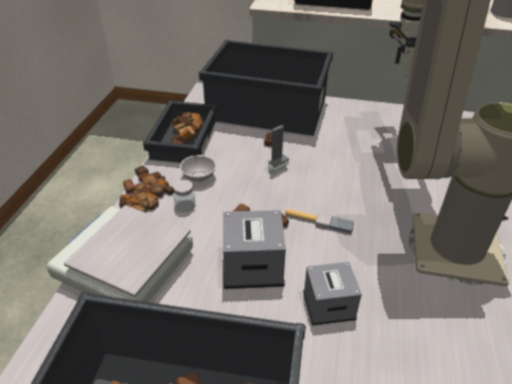

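View pics/wrist0.png

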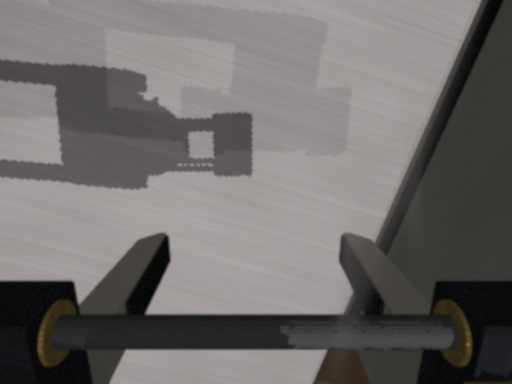

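Top view: the holder candidates are the large box at (180,193) and the small one at (147,276). I choose the large one. The cassette with its upright tab is at (348,193). The bowl is at (310,110), the jar at (258,105) and the brush at (260,258). Next, close crops.

Run:
```python
import cv2, numpy as np
t=cv2.imread("pics/top0.png"); s=cv2.imread("pics/side0.png")
a=cv2.resize(t[145:245,130:230],(400,400),interpolation=cv2.INTER_CUBIC)
b=cv2.resize(t[170:220,310:370],(400,333),interpolation=cv2.INTER_CUBIC);b=cv2.copyMakeBorder(b,0,67,0,0,0)
cv2.imwrite("pics/c1.png",np.hstack([a,b]))
a=cv2.resize(s[195:295,215:315],(400,400),interpolation=cv2.INTER_CUBIC)
b=cv2.resize(s[115:185,245:315],(400,400),interpolation=cv2.INTER_CUBIC)
cv2.imwrite("pics/c2.png",np.hstack([a,b]))
```

```text
(no output)
```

View pics/c1.png

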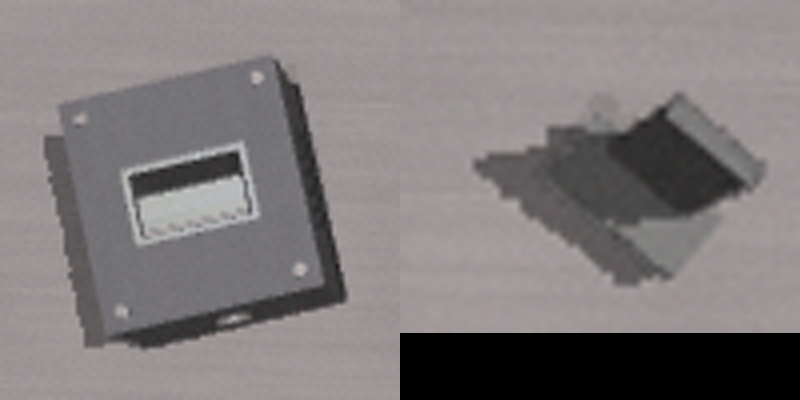

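View pics/c2.png

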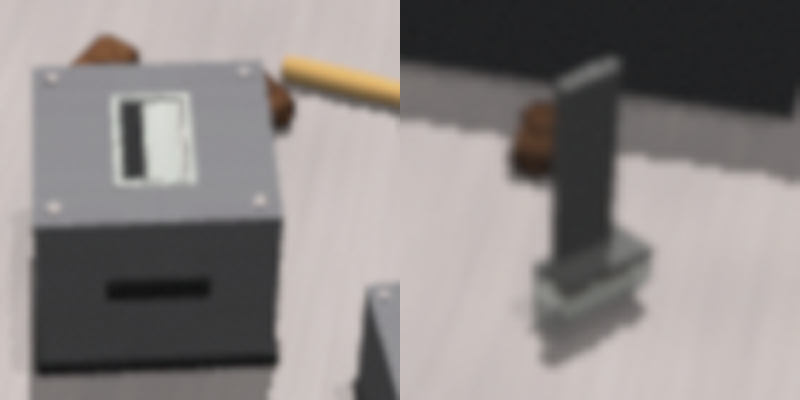

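```bash
cat > h.py <<'E'
import numpy as np, cv2
from plant import robot
def ray(P,uv,z):
    u,v=uv; d=P['R'].T@np.linalg.inv(P['mtx'])@np.array([u,v,1.]); c=-P['R'].T@P['t']
    return c+d*(z-c[2])/d[2]
def proj(P,X):
    c=P['R']@np.asarray(X)+P['t']; p=P['mtx']@c; return p[:2]/p[2]
E
python3 - <<'E'
from h import *
im=cv2.imread("pics/top0.png"); P=robot.camera_params("top")
# slot frame: bright pixels inside lid
x0,y0=130,145
crop=cv2.resize(im[145:245,130:230],None,fx=8,fy=8,interpolation=cv2.INTER_CUBIC)
g=cv2.cvtColor(crop,cv2.COLOR_BGR2GRAY)
m=(g>140).astype(np.uint8)
cs,_=cv2.findContours(m,cv2.RETR_EXTERNAL,cv2.CHAIN_APPROX_NONE)
for c in sorted(cs,key=cv2.contourArea)[::-1][:8]:
    r=cv2.minAreaRect(c); cen=(np.array(r[0])+.5)/8-.5+[x0,y0]
    if cv2.contourArea(c)<30: continue
    b=[ray(P,(q+.5)/8-.5+[x0,y0],.13)[:2].round(4).tolist() for q in cv2.boxPoints(r)]
    print(cv2.contourArea(c),cen.round(1),ray(P,cen,.13).round(4),b)
# cassette points
def f(p): return np.array([(p[0]-400)/6.667+310,p[1]/6.667+170])
for p in [(680,95),(765,165),(745,190),(665,110)]: print(f(p).round(1),ray(P,f(p),.15).round(4))
S=robot.camera_params("side")
def fs(p): return np.array([(p[0]-400)/5.714+245,p[1]/5.714+115])
for p in [(557,88),(618,58),(555,80),(610,55),]: print('side',fs(p).round(1),ray(S,fs(p),.15).round(4))
for p in [(540,265),(650,245),(600,220)]: print('sidebody',ray(S,fs(p),.038).round(4))
E
```

```text
638401.0 [179.5 194.5] [0.5061 0.1682 0.13  ] [[0.6216, 0.292], [0.6284, 0.0556], [0.3935, 0.0475], [0.3869, 0.2781]]
[352.  184.2] [ 0.5392 -0.2312  0.15  ]
[364.7 194.7] [ 0.5157 -0.2606  0.15  ]
[361.7 198.5] [ 0.5068 -0.2537  0.15  ]
[349.7 186.5] [ 0.5338 -0.226   0.15  ]
side [272.5 130.4] [ 0.5361 -0.2215  0.15  ]
side [283.2 125.2] [ 0.51  -0.257  0.15 ]
side [272.1 129. ] [ 0.5385 -0.2288  0.15  ]
side [281.8 124.6] [ 0.5146 -0.259   0.15  ]
sidebody [ 0.5417 -0.2184  0.038 ]
sidebody [ 0.4862 -0.2495  0.038 ]
sidebody [ 0.517  -0.2669  0.038 ]
```

Run:
```python
from h import *
im=cv2.imread("pics/top0.png"); P=robot.camera_params("top")
def go(x0,y0,x1,y1,th,z,inv=False,mn=200):
    k=8
    crop=cv2.resize(im[y0:y1,x0:x1],None,fx=k,fy=k,interpolation=cv2.INTER_CUBIC)
    g=cv2.cvtColor(crop,cv2.COLOR_BGR2GRAY); m=((g<th) if inv else (g>th)).astype(np.uint8)
    cs,_=cv2.findContours(m,cv2.RETR_EXTERNAL,cv2.CHAIN_APPROX_NONE)
    for c in sorted(cs,key=cv2.contourArea)[::-1][:6]:
        if cv2.contourArea(c)<mn: continue
        r=cv2.minAreaRect(c); cen=(np.array(r[0])+.5)/k-.5+[x0,y0]
        b=np.array([ray(P,(q+.5)/k-.5+[x0,y0],z)[:2] for q in cv2.boxPoints(r)])
        e=np.roll(b,-1,0)-b
        print(cv2.contourArea(c),cen.round(1),ray(P,cen,z).round(4),b.round(4).tolist(),np.linalg.norm(e,axis=1).round(4),np.degrees(np.arctan2(e[:,1],e[:,0])).round(1))
go(155,176,199,210,135,.13)
print('open')
go(158,178,196,208,70,.13,True)
print('screws')
for w in [(144,169,156,180),(188,159,201,170),(200,206,210,217),(155,217,166,228)]: go(*w,150,.13,mn=60)
```

```text
41079.5 [177.1 192.9] [0.5097 0.174  0.13  ] [[0.5234, 0.2177], [0.543, 0.1435], [0.496, 0.1306], [0.4766, 0.2044]] [0.0767 0.0487 0.0764 0.0486] [ -75.2 -164.6  104.8   15.8]
open
8240.5 [175.9 188. ] [0.5211 0.1774 0.13  ] [[0.5206, 0.2105], [0.5351, 0.1475], [0.5217, 0.1443], [0.5073, 0.2072]] [0.0646 0.0137 0.0645 0.0137] [ -77.  -166.4  103.    14. ]
screws
198.0 [149.6 174.2] [0.5521 0.2408 0.13  ] [[0.5541, 0.2436], [0.5543, 0.2383], [0.5501, 0.2381], [0.55, 0.2434]] [0.0053 0.0042 0.0053 0.0042] [ -88.4 -176.9   91.6    3.1]
64.5 [143.8 174.5] [0.551  0.2543 0.13  ] [[0.5541, 0.2551], [0.5541, 0.2539], [0.5479, 0.2535], [0.5478, 0.2547]] [0.0012 0.0062 0.0012 0.0062] [ -88.4 -176.8   91.6    3.2]
375.0 [193.9 163.9] [0.5795 0.1376 0.13  ] [[0.5827, 0.141], [0.5829, 0.1345], [0.5763, 0.1343], [0.5761, 0.1407]] [0.0065 0.0066 0.0065 0.0066] [ -88.4 -177.5   91.6    2.5]
436.5 [204.6 211.9] [0.4672 0.108  0.13  ] [[0.4657, 0.1125], [0.4719, 0.1092], [0.4687, 0.1035], [0.4625, 0.1068]] [0.007  0.0065 0.007  0.0065] [ -28.7 -119.2  151.2   60.8]
305.5 [160.  222.4] [0.4398 0.2105 0.13  ] [[0.4379, 0.214], [0.4429, 0.2131], [0.4417, 0.2069], [0.4367, 0.2078]] [0.0051 0.0063 0.0051 0.0063] [ -10.1 -101.3  169.9   78.7]
```

{"api": "carry_out", "payload": {"commands": [[[3.1, -1.56, -0.4, 0], [3.1, -1.56, -0.4, 0], [3.1, -1.56, -0.4, 0], [3.1, -1.56, -0.4, 0], [3.1, -1.56, -0.4, 0], [3.1, -1.56, -0.4, 0], [3.1, -1.56, -0.4, 0], [3.1, -1.56, -0.4, 0], [3.1, -1.56, -0.4, 0], [3.1, -1.56, -0.4, 0], [3.1, -1.56, -0.4, 0], [3.1, -1.56, -0.4, 0], [3.1, -1.56, -0.4, 0], [3.1, -1.56, -0.4, 0], [0, 0, 0, -6], [0, 0, 0, -6], [0, 0, 0, -6], [0, 0, 0, -6], [0, 0, 0, -6], [0, 0, 0, -6]]], "claw": 9.3}}

```text
t: 1.82
tool_pos: [0.5239, -0.2435, 0.259]
orientation: [-2.815, -1.394, 0.001]
force: [1.2, 0.7, 0.2]
opening: 0.093
```

Run:
```python
from h import *
s=robot.read_state(); P=robot.camera_params("wrist"); im=robot.read_camera("wrist")
cv2.imwrite("pics/w1.png",cv2.cvtColor(im,cv2.COLOR_RGB2BGR)); np.savez("w1.npz",R=P['R'],t=P['t'],mtx=P['mtx'])
print(s['t'],s['tool_pos'],s['orientation'],s['force'],s['q'])
for p in [(.524,-.243,.15),(.524+.0124,-.243+.0156,.15),(.524-.0124,-.243-.0156,.15)]: print(proj(P,p))
```

```text
1.8167 [ 0.52386927 -0.24354924  0.25899827] [-2.81478775e+00 -1.39366416e+00  6.53007648e-04] [1.15416739 0.71642546 0.1747358 ] [-5.23941552e-01  5.43136435e-02  1.46852681e+00  3.07303739e-05
  1.61954893e+00  1.27380595e-01]
[255.12405844 183.22968611]
[255.595748   161.54049404]
[254.67063467 204.07898179]
```

View pics/w1.png

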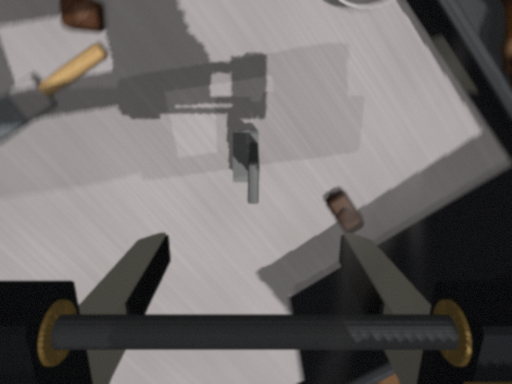

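The wrist view shows the tab's top edge at about (253,165–203), nearly aligned with the jaw plane. I'll measure it.

Run:
```python
from h import *
P=dict(np.load("w1.npz")); im=cv2.imread("pics/w1.png")
k=8;x0,y0,x1,y1=220,120,285,215
crop=cv2.resize(im[y0:y1,x0:x1],None,fx=k,fy=k,interpolation=cv2.INTER_CUBIC)
cv2.imwrite("pics/w1c.png",cv2.resize(crop,None,fx=.75,fy=.75))
g=cv2.cvtColor(im,cv2.COLOR_BGR2GRAY)
for v in [140,160,170,175,180,185,190,195,200,204,208]: print(v,g[v,240:266].tolist())
```

```text
140 [55, 51, 55, 54, 55, 56, 62, 64, 62, 57, 57, 55, 54, 59, 70, 92, 111, 123, 136, 149, 154, 155, 156, 155, 154, 153]
160 [51, 52, 54, 51, 51, 52, 54, 48, 44, 36, 34, 34, 36, 36, 34, 40, 38, 49, 82, 117, 141, 149, 151, 150, 151, 151]
170 [116, 114, 117, 115, 115, 111, 98, 82, 75, 88, 100, 109, 110, 116, 116, 118, 109, 100, 106, 130, 154, 166, 168, 171, 170, 168]
175 [117, 119, 120, 120, 120, 121, 118, 106, 87, 91, 102, 108, 112, 113, 119, 119, 117, 113, 119, 145, 163, 170, 170, 170, 169, 170]
180 [130, 129, 131, 130, 131, 130, 129, 113, 91, 89, 102, 109, 112, 114, 119, 120, 116, 111, 125, 149, 166, 170, 170, 170, 172, 172]
185 [168, 169, 168, 167, 168, 166, 163, 141, 107, 94, 101, 109, 112, 115, 117, 118, 115, 109, 124, 153, 167, 173, 173, 173, 171, 172]
190 [169, 167, 168, 167, 169, 167, 158, 136, 102, 94, 102, 109, 111, 113, 114, 117, 115, 111, 126, 153, 167, 169, 169, 168, 170, 173]
195 [169, 171, 170, 169, 168, 167, 157, 135, 104, 95, 101, 106, 108, 112, 116, 116, 113, 109, 127, 155, 168, 169, 170, 169, 170, 169]
200 [168, 168, 169, 171, 169, 170, 157, 133, 103, 96, 100, 107, 109, 112, 115, 116, 111, 111, 132, 155, 169, 172, 172, 171, 171, 169]
204 [167, 168, 167, 168, 169, 170, 170, 167, 164, 158, 159, 158, 157, 157, 157, 157, 158, 163, 167, 169, 168, 171, 169, 170, 169, 172]
208 [167, 167, 169, 169, 169, 168, 167, 169, 170, 171, 172, 171, 173, 171, 172, 170, 170, 171, 170, 170, 169, 169, 168, 169, 170, 169]
```

View pics/w1c.png

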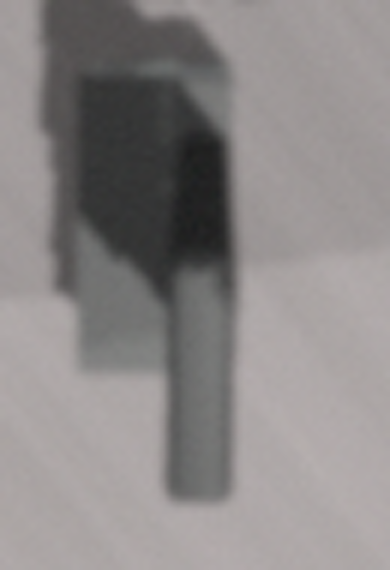

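Run:
```python
from h import *
from scipy.spatial.transform import Rotation as Ro
P=dict(np.load("w1.npz")); s=robot.read_state()
T=Ro.from_rotvec(s['orientation']).as_matrix()
a=np.array([ray(P,p,.15) for p in [(247.9,175),(247.3,201),(259.0,175),(258.4,201),(253.2,164.5),(253.2,203.4)]])
for p in a: print(p.round(4), (T.T@(p-s['tool_pos'])).round(4))
l=lambda i,j: np.degrees(np.arctan2(*(a[i]-a[j])[[1,0]]))
print(l(0,1),l(2,3), 'tool x deg',np.degrees(np.arctan2(T[1,0],T[0,0])),'tool y',np.degrees(np.arctan2(T[1,1],T[0,1])), T[:,2])
```

```text
[ 0.5235 -0.233   0.15  ] [ 0.0083 -0.0065  0.109 ]
[ 0.508  -0.2521  0.15  ] [-0.0163 -0.0074  0.109 ]
[ 0.5314 -0.239   0.15  ] [0.0082 0.0034 0.109 ]
[ 0.5161 -0.2583  0.15  ] [-0.0164  0.0028  0.109 ]
[ 0.5331 -0.2282  0.15  ] [ 0.0178 -0.0017  0.109 ]
[ 0.5109 -0.2573  0.15  ] [-0.0187 -0.002   0.109 ]
51.06721182082113 51.63518688608877 tool x deg 53.11890974259466 tool y -36.8810939227417 [-7.00626822e-04  4.27813969e-04 -9.99999663e-01]
```

{"api": "carry_out", "payload": {"commands": [[[0, -0.2, 0.5, 1.7], [0, 0, 2.3, 0], [0, 0, 2.3, 0], [0, 0, 2.3, 0], [0, 0, 2.3, 0], [0, 0, 1.5, 0], [0, 0, 0.9, 0], [0, 0, 0, 0], [0, 0, 0, 0]]]}}

```text
t: 2.62
tool_pos: [0.5223, -0.2425, 0.1385]
orientation: [-2.84, -1.343, 0.001]
force: [0.1, 0.6, -0.6]
opening: 0.093
```

{"api": "carry_out", "payload": {"commands": [[[0, 0, 0, 0], [0, 0, 0, 0], [0, 0, 0, 0], [0, 0, 0, 0], [0, 0, 0, 0], [0, 0, 0, 0], [0, 0, 0, 0], [0, 0, 0, 0], [0, 0, 0, 0], [0, 0, 0, 0], [0, 0, 0, 0], [0, 0, 0, 0]]], "claw": 0, "grip_force": 40}}

```text
t: 3.62
tool_pos: [0.5224, -0.2425, 0.1384]
orientation: [-2.839, -1.344, 0.0]
force: [0.1, -0.2, -0.6]
opening: 0.0177
```

Run:
```python
from h import *
s=robot.read_state(); im=robot.read_camera("wrist");sd=robot.read_camera("side")
cv2.imwrite("pics/w2.png",cv2.cvtColor(np.hstack([cv2.resize(im,(400,300)),cv2.resize(sd[90:190,230:340],(330,300))]),cv2.COLOR_RGB2BGR))
print(s)
```

```text
{'t': 3.6167, 'q': array([-5.23650326e-01,  1.04853991e-01,  1.63552011e+00,  3.16595353e-05,
        1.40127773e+00,  1.62668742e-01]), 'dq': array([-0.00028187,  0.00052867,  0.00059891,  0.00020349,  0.00023435,
       -0.0003258 ]), 'joint_torque': array([ 3.13604678e-04, -5.33529854e+01, -4.78997684e+01,  7.86771183e-02,
        3.87155436e-03,  2.19214435e-04]), 'tool_pos': array([ 0.52240953, -0.24251261,  0.13840422]), 'orientation': array([-2.83930204e+00, -1.34445192e+00,  1.25431281e-05]), 'force': array([ 0.11361043, -0.1518234 , -0.57689496]), 'wrist_torque': array([-0.02802413, -0.07665054,  0.0359798 ]), 'opening': 0.01768054568705392}
```

View pics/w2.png

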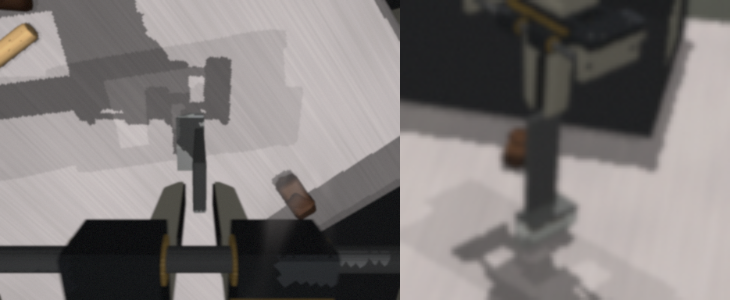

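The fingers are straddling the tab and still closing (17.7 mm opening), so I'll give them more time.

{"api": "carry_out", "payload": {"commands": [[[0, 0, 0, 0], [0, 0, 0, 0], [0, 0, 0, 0], [0, 0, 0, 0], [0, 0, 0, 0]]]}}

```text
t: 4.13
tool_pos: [0.5224, -0.2426, 0.1384]
orientation: [-2.839, -1.344, 0.0]
force: [-0.4, 0.6, -0.2]
opening: 0.0004
```

Run:
```python
from h import *
s=robot.read_state(); print(s['opening'],s['force'],s['wrist_torque'],s['tool_pos'])
```

```text
0.00043540251172546397 [-0.42691787  0.60722733 -0.17222037] [-0.02594344 -0.02255657  0.0032971 ] [ 0.52240439 -0.24255942  0.13843229]
```

Run:
```python
from h import *
im=robot.read_camera("wrist");P=robot.camera_params("wrist");np.savez("w3.npz",**P);cv2.imwrite("pics/w3r.png",im[:,:,::-1])
sd=robot.read_camera("side")
cv2.imwrite("pics/w3.png",cv2.cvtColor(np.hstack([cv2.resize(im,(400,300)),cv2.resize(sd[90:190,230:340],(330,300))]),cv2.COLOR_RGB2BGR))
```

```text
(no output)
```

View pics/w3.png

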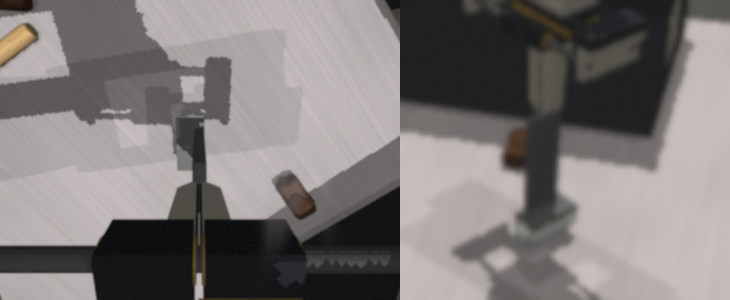

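```bash
python3 - <<'E'
from h import *
from scipy.spatial.transform import Rotation as Ro
s=robot.read_state();T=Ro.from_rotvec(s['orientation']).as_matrix()
W1=dict(np.load("w1.npz"));W3=dict(np.load("w3.npz"));A=robot.camera_params("top");S=robot.camera_params("side")
def tri(obs):
    M=np.zeros((3,3));b=np.zeros(3)
    for P,p in obs:
        d=P['R'].T@np.linalg.inv(P['mtx'])@np.array([*p,1.]);d/=np.linalg.norm(d);c=-P['R'].T@P['t']
        Q=np.eye(3)-np.outer(d,d);M+=Q;b+=Q@c
    return np.linalg.solve(M,b)
# near end (-y) mid of top edge
n=[(W1,(253.2,203)),(A,(363.2,196.6)),(S,(282.6,125))]
f=[(W1,(253.5,164.5)),(A,(350.8,185.3)),(S,(272.3,129.8))]
for o in (n,f):
    X=tri(o);print(X.round(4),[ (proj(P,X)-p).round(1) for P,p in o], (T.T@(X-s['tool_pos'])).round(4))
X=s['tool_pos']; 
for d in (0,.014): print('tip',proj(W3,X+T[:,2]*d),proj(S,X+T[:,2]*d),proj(A,X+T[:,2]*d))
print((T.T@(-W3['R'].T@W3['t']-X)).round(4))
E
python3 - <<'E'
import cv2,numpy as np
a=cv2.imread('pics/w3r.png')
cv2.imwrite('pics/w3c.png',cv2.resize(a[120:320,160:360],(600,600),interpolation=cv2.INTER_CUBIC))
E
```

```text
[ 0.5114 -0.2569  0.1504] [array([ 0.1, -0. ]), array([-0. , -0.1]), array([ 0.1, -0. ])] [-0.0181  0.0005 -0.012 ]
[ 0.5359 -0.2283  0.1487] [array([ 2.2, -2.2]), array([-0.2,  0.4]), array([ 0.6, -0.2])] [ 0.0196  0.0014 -0.0103]
tip [255.5954499  234.40680169] [278.11654941 130.48990246] [355.8503863  192.17485704]
tip [255.53324543 225.12161512] [277.95203561 134.4313596 ] [354.61461651 192.84994163]
[ 0.0833 -0.0006 -0.1821]
```

View pics/w3c.png

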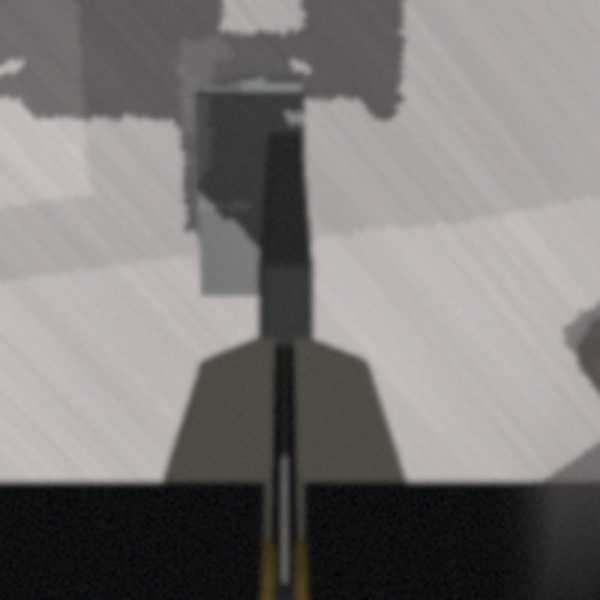

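Cassette triangulation agrees across three views (tab top z≈0.150). The wrist image, using finger spacing, depth and row, puts the visible fingertips about 17 mm *behind* the reported TCP instead of 14 mm ahead. The fingers therefore shut just above the tab. I'll reopen and go about 3.1 cm lower.

{"api": "carry_out", "payload": {"commands": [[[0, 0, 0, 0], [0, 0, 0, 0], [0, 0, 0, 0], [0, 0, 0, 0], [0, 0, 0, 0], [0, 0, 0, 0], [0, 0, 0, 0], [0, 0, 0, 0], [0, 0, 0, 0]]], "claw": 4.5}}

```text
t: 4.98
tool_pos: [0.5224, -0.2425, 0.1384]
orientation: [-2.839, -1.344, 0.0]
force: [-0.7, 0.2, 0.7]
opening: 0.0446
```

Run:
```python
from h import *
s=robot.read_state();print(s['tool_pos'],s['opening'],s['force'])
P=robot.camera_params("wrist");im=robot.read_camera("wrist");np.savez("w4.npz",**P);cv2.imwrite("pics/w4r.png",im[:,:,::-1])
sd=robot.read_camera("side")
cv2.imwrite("pics/w4.png",cv2.cvtColor(np.hstack([cv2.resize(im[100:300,130:380],(500,400)),cv2.resize(sd[90:190,240:315],(300,400))]),cv2.COLOR_RGB2BGR))
```

```text
[ 0.52238317 -0.24252574  0.13839961] 0.044596409084757906 [-0.69060008  0.19737378  0.69871804]
```

View pics/w4.png

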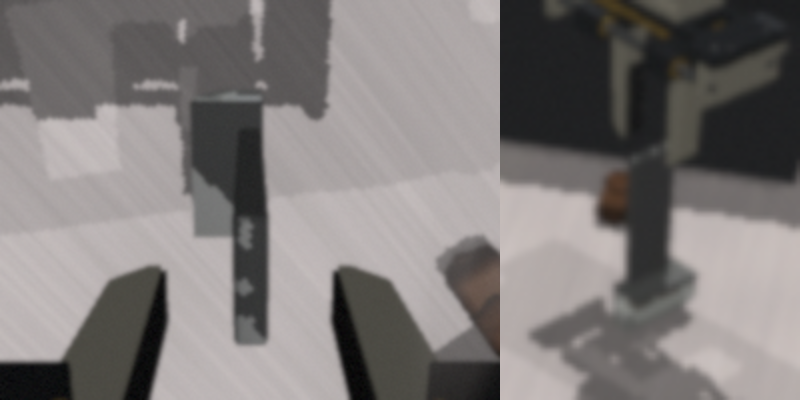

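The tab is centred between the open fingers (u≈255), and the side view shows the tips level with the tab's top. Descending 3.1 cm and closing.

{"api": "carry_out", "payload": {"commands": [[[0, 0, 0.8, 0], [0, 0, 0.8, 0], [0, 0, 0.8, 0], [0, 0, 0.7, 0], [0, 0, 0, 0], [0, 0, 0, 0]]]}}

```text
t: 5.58
tool_pos: [0.5217, -0.2422, 0.1063]
orientation: [-2.838, -1.344, 0.002]
force: [0.1, 0.2, 1.0]
opening: 0.0448
```

{"api": "carry_out", "payload": {"commands": [[[0, 0, 0, 0], [0, 0, 0, 0], [0, 0, 0, 0], [0, 0, 0, 0], [0, 0, 0, 0], [0, 0, 0, 0], [0, 0, 0, 0], [0, 0, 0, 0], [0, 0, 0, 0], [0, 0, 0, 0], [0, 0, 0, 0]]], "claw": 0, "grip_force": 40}}

```text
t: 6.5
tool_pos: [0.5226, -0.2426, 0.1076]
orientation: [2.839, 1.344, 0.0]
force: [0.7, -0.1, 1.1]
opening: 0.0102
```

Run:
```python
from h import *
s=robot.read_state();print(s['tool_pos'],s['opening'],s['force'],s['wrist_torque'])
P=robot.camera_params("wrist");im=robot.read_camera("wrist");np.savez("w5.npz",**P);cv2.imwrite("pics/w5r.png",im[:,:,::-1])
sd=robot.read_camera("side")
cv2.imwrite("pics/w5.png",cv2.cvtColor(np.hstack([cv2.resize(im[100:300,130:380],(500,400)),cv2.resize(sd[90:190,240:315],(300,400))]),cv2.COLOR_RGB2BGR))
```

```text
[ 0.52257477 -0.2426449   0.10764941] 0.010191631134530277 [ 0.65936616 -0.06579236  1.07285194] [-0.11970278 -0.07678625 -0.00862879]
```

View pics/w5.png

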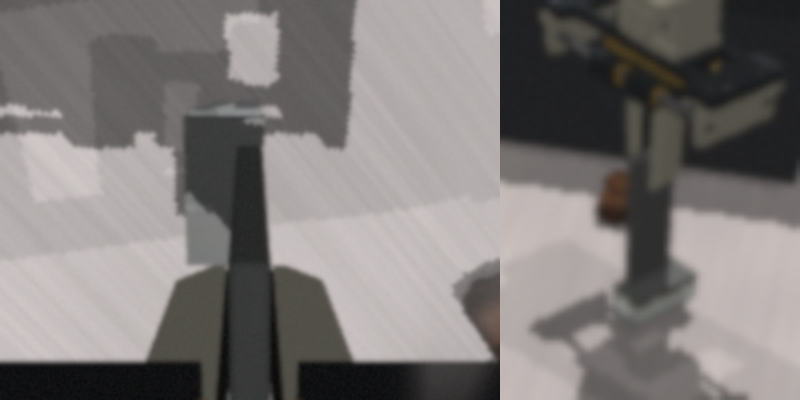

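Gripped: opening is 10.2 mm, the tab's thickness. Lifting and turning to the holder's yaw (tool y from −39.3° to +15°).

{"api": "carry_out", "payload": {"commands": [[[0, 0, -0.5, 0], [0, 0, -1.5, 0], [0, 0, -2.5, 0], [0, 0, -2.5, 0], [0, 0, -2.5, 0], [0, 0, -2.5, 0], [0, 0, -2.5, 0], [0, 0, -2, 0], [0, 0, -1, 0], [0, 0, 0, -3], [0, 0, 0, -6], [0, 0, 0, -6], [0, 0, 0, -6], [0, 0, 0, -6], [0, 0, 0, -6], [0, 0, 0, -6], [0, 0, 0, -6], [0, 0, 0, -6], [0, 0, 0, -3.3]]]}}

```text
t: 8.18
tool_pos: [0.5219, -0.2422, 0.2812]
orientation: [-1.904, -2.496, 0.0]
force: [-0.4, 1.0, -2.4]
opening: 0.0097
```

Run:
```python
from h import *
from scipy.spatial.transform import Rotation as Ro
s=robot.read_state();print(s['tool_pos'],s['opening'],s['force'],s['wrist_torque'])
T=Ro.from_rotvec(s['orientation']).as_matrix();print(np.degrees(np.arctan2(T[1,1],T[0,1])))
print('to go cm',100*T.T@(np.array([.5213,.1771,s['tool_pos'][2]])-s['tool_pos']))
im=robot.read_camera("wrist")
sd=robot.read_camera("side")
cv2.imwrite("pics/w6.png",cv2.cvtColor(np.hstack([cv2.resize(im,(400,300)),cv2.resize(sd[60:190,200:330],(300,300))]),cv2.COLOR_RGB2BGR))
```

```text
[ 0.52193698 -0.24223917  0.28122968] 0.009697275468183195 [-0.3805297   0.97803826 -2.41306959] [ 0.0109686  -0.11046387  0.03796077]
15.316702986703175
to go cm [40.46124794 11.01557438  0.0442053 ]
```

View pics/w6.png

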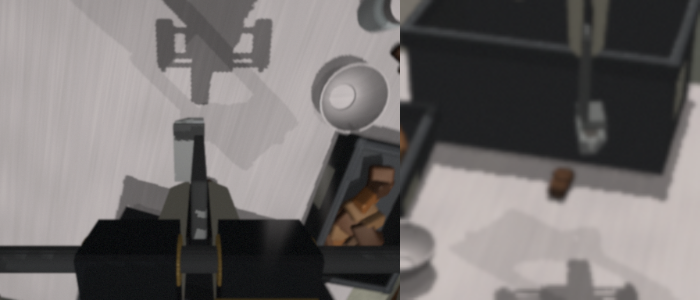

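The cassette is hanging in the fingers. Carrying it to above the slot.

{"api": "carry_out", "payload": {"commands": [[[1, 0.27, 0, 0], [2, 0.54, 0, 0], [2.5, 0.68, 0, 0], [2.5, 0.68, 0, 0], [2.5, 0.68, 0, 0], [2.5, 0.68, 0, 0], [2.5, 0.68, 0, 0], [2.5, 0.68, 0, 0], [2.5, 0.68, 0, 0], [2.5, 0.68, 0, 0], [2.5, 0.68, 0, 0], [2.5, 0.68, 0, 0], [2.5, 0.68, 0, 0], [2.5, 0.68, 0, 0], [2.5, 0.68, 0, 0], [2.5, 0.68, 0, 0], [1.5, 0.41, 0, 0], [0.9, 0.25, 0, 0], [0, 0, 0, 0], [0, 0, 0, 0]]]}}

```text
t: 9.95
tool_pos: [0.5239, 0.1762, 0.2822]
orientation: [-1.913, -2.492, 0.001]
force: [-0.7, -0.9, -1.5]
opening: 0.01
```

Run:
```python
from h import *
from scipy.spatial.transform import Rotation as Ro
s=robot.read_state();print(s['tool_pos'],s['opening'],s['force'],s['wrist_torque'])
T=Ro.from_rotvec(s['orientation']).as_matrix();print(np.degrees(np.arctan2(T[1,1],T[0,1])))
print('to go cm',100*T.T@(np.array([.5213,.1771,s['tool_pos'][2]])-s['tool_pos']))
for n in ("wrist","top","side"):
    P=robot.camera_params(n);np.savez(f"{n}7.npz",**P)
    cv2.imwrite(f"pics/{n}7.png",robot.read_camera(n)[:,:,::-1])
w=cv2.imread("pics/wrist7.png");sd=cv2.imread("pics/side7.png")
cv2.imwrite("pics/w7.png",np.hstack([cv2.resize(w[60:260,130:380],(500,400)),cv2.resize(sd[130:270,200:305],(300,400))]))
```

```text
[0.52386812 0.17616926 0.28220651] 0.009968144133781685 [-0.71068906 -0.88835889 -1.47843169] [-0.06064388 -0.11731232 -0.03320391]
14.977773981377556
to go cm [ 1.56283641e-01 -2.24032097e-01  7.29983091e-05]
```

View pics/w7.png

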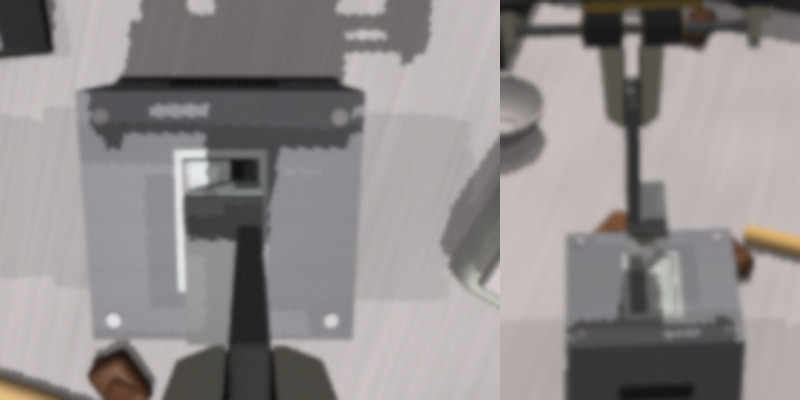

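View pics/side7.png

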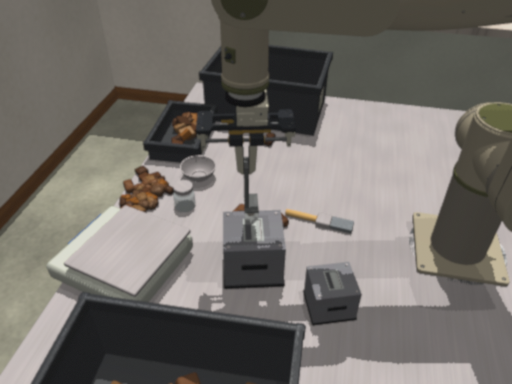

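Run:
```python
from h import *
from scipy.spatial.transform import Rotation as Ro
w=cv2.imread("pics/wrist7.png");P=dict(np.load("wrist7.npz"))
c=cv2.resize(w[125:245,205:285],None,fx=7,fy=7,interpolation=cv2.INTER_CUBIC)
c=c[:600] if c.shape[0]<600 else cv2.resize(w[125:245,205:285],(400,600),interpolation=cv2.INTER_CUBIC)
c2=c.copy()
s=robot.read_state();T=Ro.from_rotvec(s['orientation']).as_matrix();o=s['tool_pos']
def C(x,y,z): # cassette frame if tab centred in tool
    return proj(P,o+T@np.array([y,x-.010,.1076-z]))
pts={'ft':[C(-.015,.03,.038),C(.015,.03,.038)],'fb':[C(-.003,.03,0),C(.015,.03,0)],'fl':[C(-.015,.03,.018)],'nt':[C(-.015,-.03,.038)],'tab':[C(.005,.02,.038),C(.015,.02,.038)]}
for k,v in pts.items(): print(k,[p.round(1) for p in v])
for v in sum(pts.values(),[]):
    p=(v-[205,125]+.5)*5-.5
    cv2.drawMarker(c2,tuple(int(a) for a in p),(0,0,255),0,12,1)
cv2.imwrite("pics/w7c.png",np.hstack([c,c2]))
```

```text
ft [array([223.2, 162.8]), array([262.4, 162.9])]
fb [array([240.8, 153.5]), array([261.5, 153.5])]
fl [array([225.3, 157.6])]
nt [array([225.1, 234.8])]
tab [array([249.4, 175.6]), array([262.3, 175.6])]
```

View pics/w7c.png

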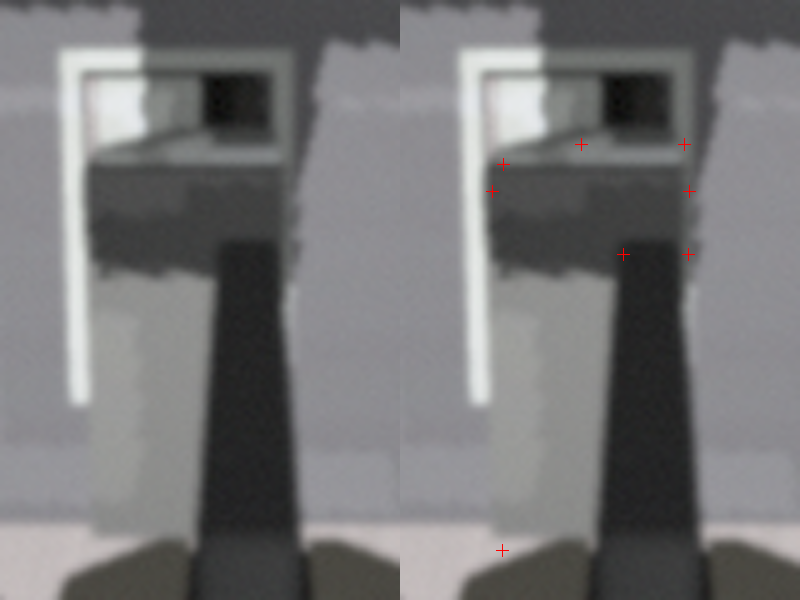

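Run:
```python
from h import *
P=dict(np.load("wrist7.npz"));A=dict(np.load("top7.npz"));S=dict(np.load("side7.npz"))
th=np.radians(15);Rz=np.array([[np.cos(th),-np.sin(th)],[np.sin(th),np.cos(th)]])
H=lambda x,y,z=.13: np.array([*(np.array([.5097,.174])+Rz@[x,y]),z])
for n,x,y in [('inL',-.019,.033),('inR',.019,.033),('outL',-.024,.038),('outR',.024,.038)]: print(n,proj(P,H(x,y)).round(1))
inv=lambda X:(Rz.T@(X[:2]-[.5097,.174])).round(4)
for p in [(222.4,139.6),(259.4,139.6),(217,134.6),(263.4,134.6)]: print(inv(ray(P,p,.13)))
for scr in [(130+100/2,60+116/2),(130+340/2,60+117/2),(130+113/2,60+320/2),(130+330/2,60+320/2)]: print('screw',inv(ray(P,scr,.13)))
print('--cassette in holder frame, z guesses')
zo=.1746
for n,p,z in [('front top',(243,125+165/5),zo+.038),('near top',(235,125+535/5),zo+.038),('tab',(255,125+241/5),zo+.038),('foot',(250,125+141/5),zo)]: print(n,inv(ray(P,p,z)))
# top-left edges
for v in (180,220,400,500): print('L edge',v,inv(ray(P,(205+90/5,125+v/5),zo+.038)))
t=cv2.imread("pics/top7.png");s=cv2.imread("pics/side7.png")
cv2.imwrite("pics/ts7.png",np.hstack([cv2.resize(t[140:240,130:230],(400,400),interpolation=cv2.INTER_CUBIC),cv2.resize(s[170:250,215:295],(400,400),interpolation=cv2.INTER_CUBIC)]))
```

```text
inL [222.  139.3]
inR [260.2 139.3]
outL [216.8 134.3]
outR [265.3 134.2]
[-0.0187  0.0327]
[0.0182 0.0327]
[-0.0239  0.0377]
[0.0221 0.0376]
screw [-0.0595  0.0538]
screw [0.0577 0.0533]
screw [-0.0596 -0.0534]
screw [ 0.0567 -0.0534]
--cassette in holder frame, z guesses
front top [0.0046 0.031 ]
near top [-0.0026 -0.0303]
tab [0.0137 0.0191]
foot [0.0094 0.0275]
L edge 180 [-0.0107  0.0287]
L edge 220 [-0.0109  0.0224]
L edge 400 [-0.0117 -0.0069]
L edge 500 [-0.0122 -0.0241]
```

View pics/ts7.png

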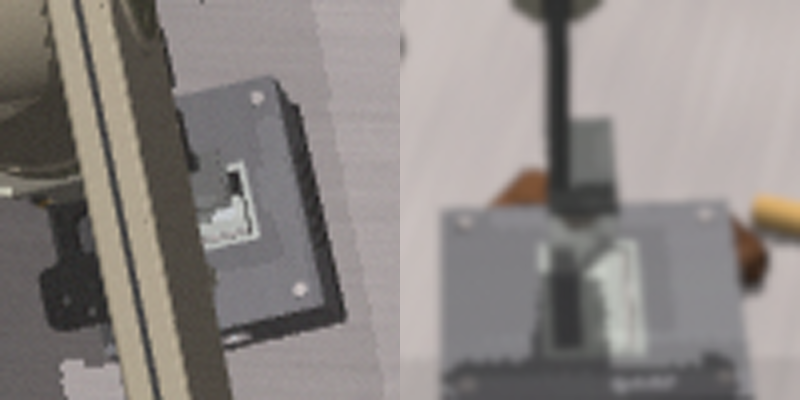

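Registration is good: the slot and screws reproject within 1 mm. In the holder frame the cassette origin is at about x=+3.5, y≈0 mm, with about −1.5° of twist. I'll correct by −2 mm in x and −1°, then lower to just above the lid.

{"api": "carry_out", "payload": {"commands": [[[0, -0.2, 0, -1], [0, 0, 0.8, 0], [0, 0, 0.8, 0], [0, 0, 0.8, 0], [0, 0, 0.6, 0], [0, 0, 0.4, 0], [0, 0, 0, 0], [0, 0, 0, 0]]]}}

```text
t: 10.77
tool_pos: [0.522, 0.1756, 0.248]
orientation: [-1.891, -2.508, 0.001]
force: [0.6, 0.9, -0.9]
opening: 0.01
```

```bash
cat > look.py <<'E'
from h import *
import sys
from scipy.spatial.transform import Rotation as Ro
n=sys.argv[1]
s=robot.read_state();T=Ro.from_rotvec(s['orientation']).as_matrix()
P=robot.camera_params("wrist");np.savez(f"wrist{n}.npz",**P)
w=robot.read_camera("wrist")[:,:,::-1];sd=robot.read_camera("side")[:,:,::-1]
cv2.imwrite(f"pics/wrist{n}.png",w)
cv2.imwrite(f"pics/v{n}.png",np.hstack([cv2.resize(w[105:245,205:285],(343,600),interpolation=cv2.INTER_CUBIC),cv2.resize(sd[155:255,205:275],(420,600),interpolation=cv2.INTER_CUBIC)]))
print(s['t'],s['tool_pos'].round(4),'zo',s['tool_pos'][2]-.1076,'op',s['opening'].round(4),'F',s['force'].round(2),'tq',s['wrist_torque'].round(2),'yaw',np.degrees(np.arctan2(T[1,1],T[0,1])).round(2))
th=np.radians(15);Rz=np.array([[np.cos(th),-np.sin(th)],[np.sin(th),np.cos(th)]])
print('origin in holder mm (tool est.)',(1000*(Rz.T@(s['tool_pos'][:2]-[.5097,.174]))-[10,0]).round(1))
E
python3 look.py 8
```

```text
Traceback (most recent call last):
  File "look.py", line 10, in <module>
    print(s['t'],s['tool_pos'].round(4),'zo',s['tool_pos'][2]-.1076,'op',s['opening'].round(4),'F',s['force'].round(2),'tq',s['wrist_torque'].round(2),'yaw',np.degrees(np.arctan2(T[1,1],T[0,1])).round(2))
                                                                         ^^^^^^^^^^^^^^^^^^
AttributeError: 'float' object has no attribute 'round'
```

View pics/v8.png

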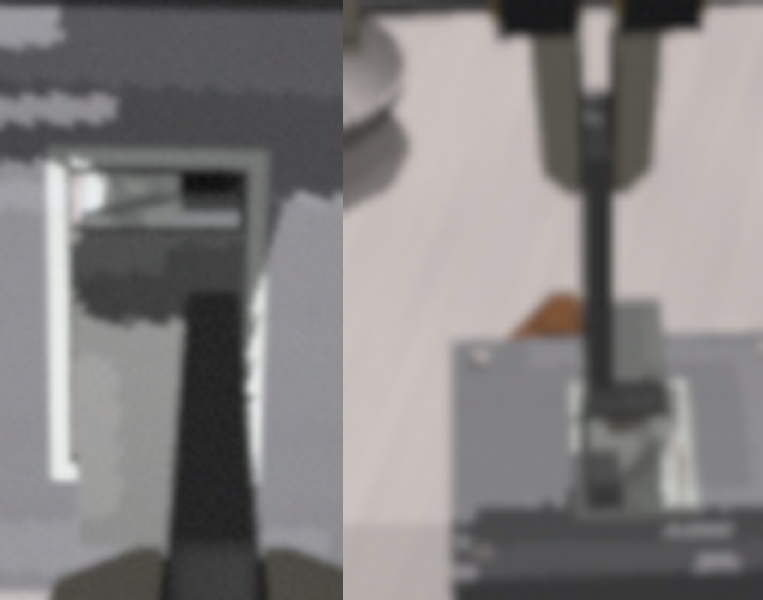

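```bash
sed -i "s/s\['opening'\].round(4)/round(s['opening'],4)/" look.py
python3 - <<'E'
from h import *
P=dict(np.load("wrist8.npz"));k=600/140
th=np.radians(15);Rz=np.array([[np.cos(th),-np.sin(th)],[np.sin(th),np.cos(th)]])
inv=lambda X:(1000*(Rz.T@(X[:2]-[.5097,.174]))).round(1)
s=robot.read_state();zo=s['tool_pos'][2]-.1076;print(s['tool_pos'],zo,s['force'])
g=lambda u,v:(u/k+205,v/k+105)
for n,u,v in [('front',150,230),('left',73,260),('left',77,450),('near',120,548),('tabL',186,294),('tabR',241,294)]: print(n,inv(ray(P,g(u,v),zo+.038)))
for n,u,v in [('slot in LT',68,170),('slot in RT',246,170)]: print(n,inv(ray(P,g(u,v),.13)))
E
```

```text
[0.52246501 0.1757237  0.24886329] 0.14126329196724965 [ 0.54254994  0.10324208 -1.35934   ]
front [-0.1 30.4]
left [-13.8  24.7]
left [-13.5 -11.4]
near [ -5.6 -31.1]
tabL [ 6.4 18.8]
tabR [16.3 19. ]
slot in LT [-19.4  32.7]
slot in RT [17.9 33.3]
```

Aligned: origin about x=+1.3 to +2 mm, y≈−0.7 mm, no twist. Pushing into the flap.

{"api": "carry_out", "payload": {"commands": [[[0, 0, 0.4, 0], [0, 0, 0.4, 0], [0, 0, 0.4, 0], [0, 0, 0.4, 0], [0, 0, 0.4, 0], [0, 0, 0.4, 0], [0, 0, 0.4, 0], [0, 0, 0, 0], [0, 0, 0, 0]]]}}

```text
t: 11.62
tool_pos: [0.5226, 0.1757, 0.2202]
orientation: [1.891, 2.508, 0.001]
force: [2.7, -0.8, -0.5]
opening: 0.01
```

```bash
python3 look.py 9
```

```text
11.6167 [0.5226 0.1757 0.2202] zo 0.11262202624536535 op 0.01 F [ 2.67 -0.76 -0.53] tq [ 0.21 -0.93 -0.1 ] yaw 15.97
origin in holder mm (tool est.) [ 2.9 -1.7]
```

View pics/v9.png

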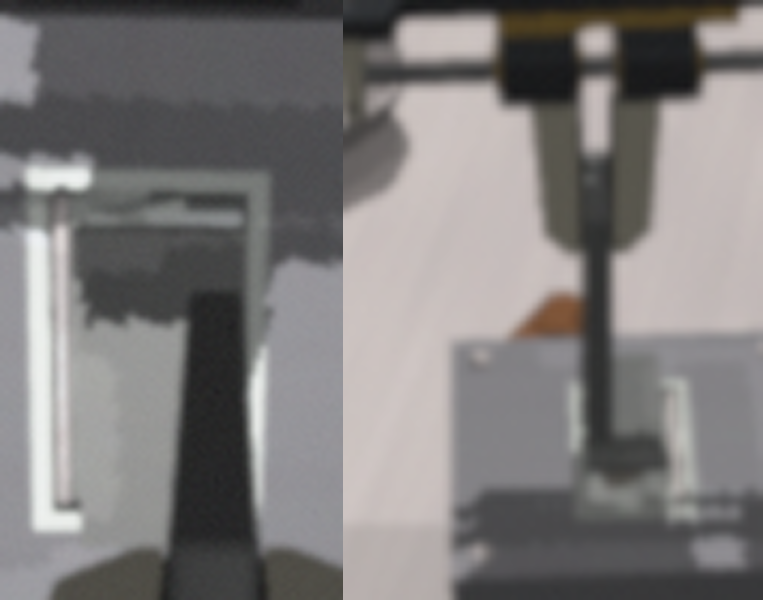

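The foot is in the well, the flap is swung open at left, and side force is about 2.7 N. Continuing.

{"api": "carry_out", "payload": {"commands": [[[0, 0, 0, 0], [0, 0, 0.3, 0], [0, 0, 0.3, 0], [0, 0, 0.3, 0], [0, 0, 0.3, 0], [0, 0, 0.3, 0], [0, 0, 0.3, 0], [0, 0, 0.3, 0], [0, 0, 0.3, 0], [0, 0, 0, 0], [0, 0, 0, 0], [0, 0, 0, 0]]]}}

```text
t: 12.72
tool_pos: [0.522, 0.1756, 0.1958]
orientation: [-1.891, -2.508, 0.001]
force: [4.3, 1.8, -2.3]
opening: 0.0097
```

```bash
python3 look.py 10
```

```text
12.7167 [0.522  0.1756 0.1958] zo 0.08818913224087147 op 0.0097 F [ 4.25  1.8  -2.28] tq [ 0.23 -1.26 -0.07] yaw 15.98
origin in holder mm (tool est.) [ 2.3 -1.7]
```

View pics/v10.png

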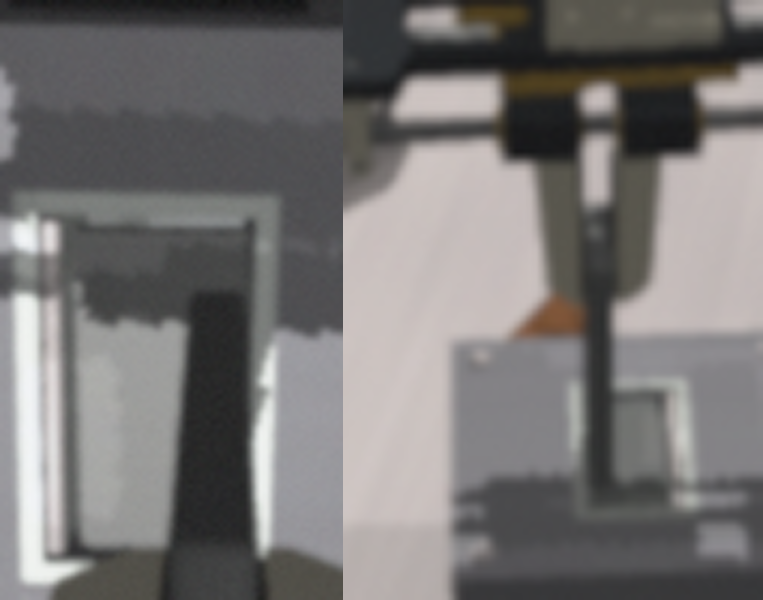

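{"api": "carry_out", "payload": {"commands": [[[0, 0, 0.2, 0], [0, 0, 0.2, 0], [0, 0, 0.2, 0], [0, 0, 0.2, 0], [0, 0, 0.2, 0], [0, 0, 0.2, 0], [0, 0, 0.2, 0], [0, 0, 0.2, 0], [0, 0, 0.2, 0], [0, 0, 0.2, 0], [0, 0, 0.2, 0], [0, 0, 0, 0], [0, 0, 0, 0], [0, 0, 0, 0]]]}}

```text
t: 13.98
tool_pos: [0.5218, 0.1756, 0.1741]
orientation: [-1.891, -2.508, 0.001]
force: [0.3, -0.4, -1.0]
opening: 0.0096
```

```bash
python3 look.py 11
```

```text
13.9833 [0.5218 0.1756 0.1741] zo 0.0664767476231595 op 0.0096 F [ 0.28 -0.42 -1.01] tq [-0.04 -0.06  0.03] yaw 15.98
origin in holder mm (tool est.) [ 2.1 -1.6]
```

View pics/v11.png

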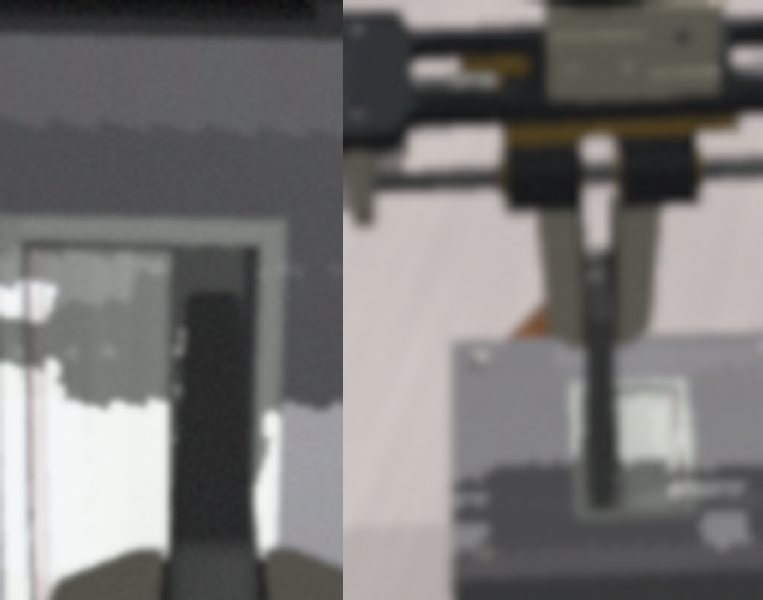

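The flap has sprung shut behind the body (white flap visible at left), and the side force is gone. Now feeling for the pad in 2.5 mm steps.

{"api": "carry_out", "payload": {"commands": [[[0, 0, 0.1, 0], [0, 0, 0.1, 0], [0, 0, 0.05, 0], [0, 0, 0, 0], [0, 0, 0, 0]]]}}

```text
t: 14.5
tool_pos: [0.5222, 0.1756, 0.1718]
orientation: [-1.891, -2.508, 0.0]
force: [0.1, -0.5, -1.3]
opening: 0.0093
```

{"api": "carry_out", "payload": {"commands": [[[0, 0, 0.1, 0], [0, 0, 0.1, 0], [0, 0, 0.05, 0], [0, 0, 0, 0]]]}}

```text
t: 14.83
tool_pos: [0.5221, 0.1756, 0.1692]
orientation: [-1.891, -2.508, 0.0]
force: [-0.5, -0.6, -2.6]
opening: 0.0098
```

{"api": "carry_out", "payload": {"commands": [[[0, 0, 0.1, 0], [0, 0, 0.1, 0], [0, 0, 0.05, 0], [0, 0, 0, 0]]]}}

```text
t: 15.17
tool_pos: [0.5221, 0.1756, 0.1667]
orientation: [-1.891, -2.508, 0.0]
force: [-0.1, 0.3, -1.8]
opening: 0.0096
```

{"api": "carry_out", "payload": {"commands": [[[0, 0, 0.1, 0], [0, 0, 0.1, 0], [0, 0, 0.05, 0], [0, 0, 0, 0]]]}}

```text
t: 15.5
tool_pos: [0.5221, 0.1756, 0.1642]
orientation: [-1.891, -2.508, 0.0]
force: [-0.7, 0.3, -1.7]
opening: 0.0098
```

{"api": "carry_out", "payload": {"commands": [[[0, 0, 0.1, 0], [0, 0, 0.1, 0], [0, 0, 0.05, 0], [0, 0, 0, 0]]]}}

```text
t: 15.83
tool_pos: [0.5222, 0.1756, 0.1617]
orientation: [-1.891, -2.508, 0.0]
force: [-0.3, 0.2, 0.1]
opening: 0.0096
```

{"api": "carry_out", "payload": {"commands": [[[0, 0, 0.1, 0], [0, 0, 0, 0]]]}}

```text
t: 16.0
tool_pos: [0.5222, 0.1756, 0.1608]
orientation: [-1.891, -2.509, 0.0]
force: [-0.1, -0.2, -1.9]
opening: 0.01
```

Noise only, no contact yet.

{"api": "carry_out", "payload": {"commands": [[[0, 0, 0.1, 0], [0, 0, 0.1, 0], [0, 0, 0.05, 0], [0, 0, 0, 0]]]}}

```text
t: 16.33
tool_pos: [0.5221, 0.1756, 0.1582]
orientation: [-1.891, -2.508, 0.0]
force: [0.8, -0.4, -1.2]
opening: 0.0099
```

{"api": "carry_out", "payload": {"commands": [[[0, 0, 0.1, 0], [0, 0, 0.1, 0], [0, 0, 0.05, 0], [0, 0, 0, 0]]]}}

```text
t: 16.67
tool_pos: [0.5221, 0.1756, 0.1557]
orientation: [-1.891, -2.508, 0.0]
force: [-0.0, -0.6, -0.8]
opening: 0.0095
```

{"api": "carry_out", "payload": {"commands": [[[0, 0, 0.1, 0], [0, 0, 0.1, 0], [0, 0, 0.05, 0], [0, 0, 0, 0]]]}}

```text
t: 17.0
tool_pos: [0.5221, 0.1756, 0.1532]
orientation: [-1.891, -2.508, 0.0]
force: [-0.5, -1.2, -1.2]
opening: 0.0099
```

{"api": "carry_out", "payload": {"commands": [[[0, 0, 0.1, 0], [0, 0, 0.1, 0], [0, 0, 0.05, 0], [0, 0, 0, 0]]]}}

```text
t: 17.33
tool_pos: [0.5221, 0.1756, 0.1507]
orientation: [-1.891, -2.508, 0.0]
force: [-0.4, -0.0, -1.1]
opening: 0.0099
```

{"api": "carry_out", "payload": {"commands": [[[0, 0, 0.1, 0], [0, 0, 0.1, 0], [0, 0, 0.05, 0], [0, 0, 0, 0]]]}}

```text
t: 17.67
tool_pos: [0.5221, 0.1756, 0.1482]
orientation: [-1.891, -2.508, 0.0]
force: [-0.1, 0.0, -1.4]
opening: 0.0099
```

{"api": "carry_out", "payload": {"commands": [[[0, 0, 0.1, 0], [0, 0, 0.1, 0], [0, 0, 0.05, 0], [0, 0, 0, 0]]]}}

```text
t: 18.0
tool_pos: [0.5221, 0.1756, 0.1457]
orientation: [-1.891, -2.508, 0.0]
force: [0.2, 0.5, -2.3]
opening: 0.0098
```

{"api": "carry_out", "payload": {"commands": [[[0, 0, 0.1, 0], [0, 0, 0.1, 0], [0, 0, 0.05, 0], [0, 0, 0, 0]]]}}

```text
t: 18.33
tool_pos: [0.5221, 0.1756, 0.1432]
orientation: [-1.891, -2.508, 0.0]
force: [-0.5, 0.6, -1.9]
opening: 0.0093
```

{"api": "carry_out", "payload": {"commands": [[[0, 0, 0.1, 0], [0, 0, 0.1, 0], [0, 0, 0.05, 0], [0, 0, 0, 0]]]}}

```text
t: 18.67
tool_pos: [0.5221, 0.1756, 0.1407]
orientation: [-1.891, -2.508, 0.0]
force: [-0.2, -0.1, -1.6]
opening: 0.0095
```

```bash
python3 look.py 12
```

```text
18.6667 [0.5221 0.1756 0.1407] zo 0.033097817768651866 op 0.0095 F [-0.21 -0.12 -1.61] tq [-0.08 -0.11  0.01] yaw 15.98
origin in holder mm (tool est.) [ 2.4 -1.7]
```

View pics/v12.png

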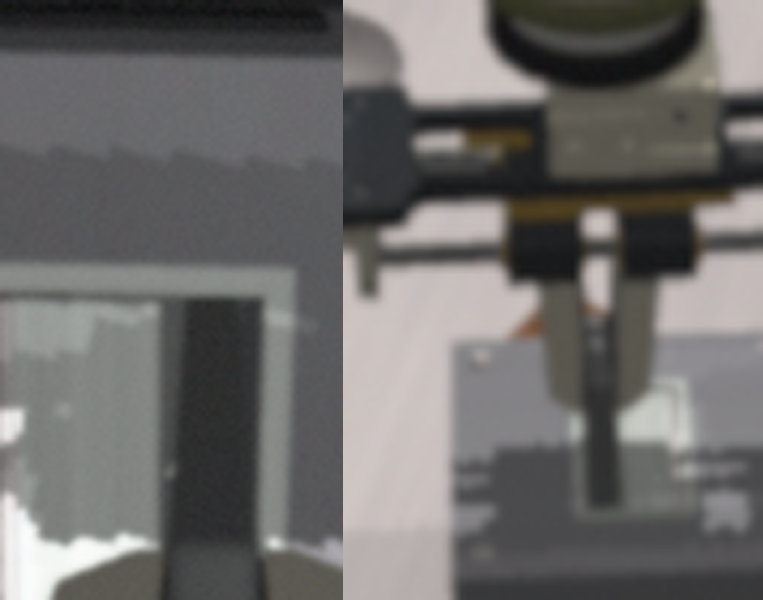

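Run:
```python
from h import *
from scipy.spatial.transform import Rotation as Ro
s=robot.read_state();T=Ro.from_rotvec(s['orientation']).as_matrix();S=robot.camera_params("side")
for d in (-.03,-.017,.0,.014): print(d,[proj(S,s['tool_pos']+T@[x,-.008,d]).round(1) for x in(-.0075,.0075)])
print('tab at lid', [proj(S,[*(s['tool_pos']+T@[x,0,0])[:2],.13]).round(1) for x in (-.02,.02)])
```

```text
-0.03 [array([250.5, 213.5]), array([250.9, 218. ])]
-0.017 [array([250.5, 217.7]), array([250.9, 222.2])]
0.0 [array([250.6, 223. ]), array([251. , 227.5])]
0.014 [array([250.6, 227.3]), array([251. , 231.9])]
tab at lid [array([246.9, 222.8]), array([247.8, 234.9])]
```

The side view confirms the fingertip level (d≈−14 to −17 mm), so about 25 mm remains above the lid. Continuing to feel.

{"api": "carry_out", "payload": {"commands": [[[0, 0, 0.1, 0], [0, 0, 0.1, 0], [0, 0, 0.05, 0], [0, 0, 0, 0]]]}}

```text
t: 19.1
tool_pos: [0.5221, 0.1756, 0.1382]
orientation: [-1.891, -2.508, 0.0]
force: [1.0, -0.4, -1.6]
opening: 0.0096
```

{"api": "carry_out", "payload": {"commands": [[[0, 0, 0.1, 0], [0, 0, 0.1, 0], [0, 0, 0.05, 0], [0, 0, 0, 0]]]}}

```text
t: 19.43
tool_pos: [0.5221, 0.1756, 0.1357]
orientation: [-1.891, -2.508, 0.0]
force: [0.2, 0.1, -0.6]
opening: 0.0097
```

{"api": "carry_out", "payload": {"commands": [[[0, 0, 0.1, 0], [0, 0, 0.1, 0], [0, 0, 0.05, 0], [0, 0, 0, 0]]]}}

```text
t: 19.77
tool_pos: [0.5221, 0.1756, 0.1332]
orientation: [-1.891, -2.508, 0.0]
force: [0.2, 0.3, -1.1]
opening: 0.0099
```

{"api": "carry_out", "payload": {"commands": [[[0, 0, 0.1, 0], [0, 0, 0.1, 0], [0, 0, 0.05, 0], [0, 0, 0, 0]]]}}

```text
t: 20.1
tool_pos: [0.5223, 0.1756, 0.1309]
orientation: [-1.891, -2.509, 0.0]
force: [-0.0, 1.3, -1.2]
opening: 0.0092
```

{"api": "carry_out", "payload": {"commands": [[[0, 0, 0.1, 0], [0, 0, 0.1, 0], [0, 0, 0, 0]]]}}

```text
t: 20.35
tool_pos: [0.5225, 0.1757, 0.1295]
orientation: [1.891, 2.508, 0.001]
force: [-1.4, 0.3, 3.5]
opening: 0.0094
```

Contact felt at origin z≈22 mm (F_z rose to +3.5 N, about 5 N on the pad including the weight). Pressing gently further.

{"api": "carry_out", "payload": {"commands": [[[0, 0, 0.06, 0], [0, 0, 0.06, 0], [0, 0, 0, 0], [0, 0, 0, 0]]]}}

```text
t: 20.68
tool_pos: [0.5227, 0.1757, 0.1288]
orientation: [1.891, 2.508, 0.001]
force: [-2.9, -0.4, 7.5]
opening: 0.01
```

{"api": "carry_out", "payload": {"commands": [[[0, 0, 0.05, 0], [0, 0, 0, 0], [0, 0, 0, 0], [0, 0, 0, 0], [0, 0, 0, 0], [0, 0, 0, 0], [0, 0, 0, 0], [0, 0, 0, 0], [0, 0, 0, 0], [0, 0, 0, 0]]]}}

```text
t: 21.52
tool_pos: [0.5227, 0.1757, 0.1285]
orientation: [1.891, 2.508, 0.001]
force: [-1.2, -1.3, 8.3]
opening: 0.0096
```

```bash
python3 look.py 13
```

```text
21.5167 [0.5227 0.1757 0.1285] zo 0.020876743946257242 op 0.0096 F [-1.18 -1.33  8.34] tq [-0.28  0.69 -0.02] yaw 15.98
origin in holder mm (tool est.) [ 3.  -1.7]
```

View pics/v13.png

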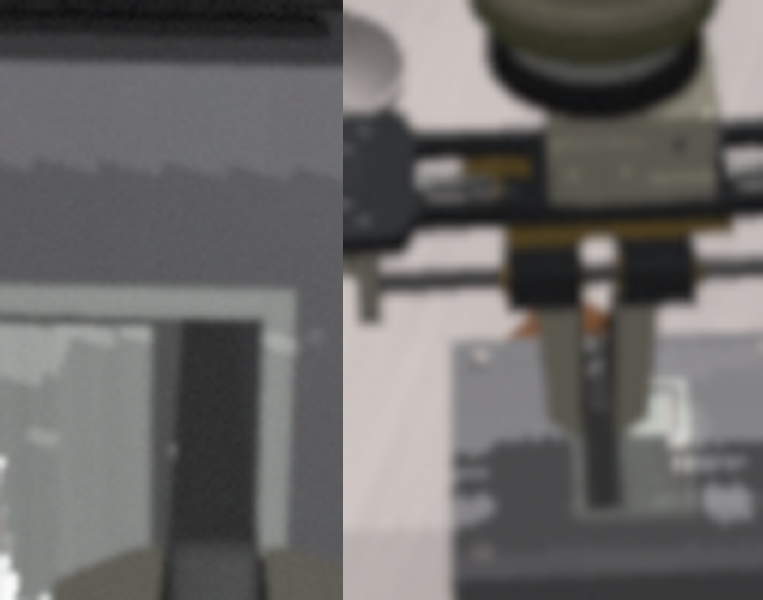

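Held about 10 N (8.3 N plus weight) for over 0.8 s with the flap shut. I'll unload the pad slowly before opening so it can't kick the cassette up.

{"api": "carry_out", "payload": {"commands": [[[0, 0, -0.06, 0], [0, 0, -0.06, 0], [0, 0, -0.06, 0], [0, 0, -0.06, 0], [0, 0, 0, 0], [0, 0, 0, 0]]]}}

```text
t: 22.12
tool_pos: [0.5224, 0.1757, 0.1297]
orientation: [1.891, 2.508, 0.0]
force: [-1.0, -1.0, 2.9]
opening: 0.0101
```

{"api": "carry_out", "payload": {"commands": [[[0, 0, -0.05, 0], [0, 0, -0.05, 0], [0, 0, 0, 0], [0, 0, 0, 0]]]}}

```text
t: 22.45
tool_pos: [0.5222, 0.1756, 0.1304]
orientation: [-1.891, -2.508, 0.0]
force: [-0.5, 0.3, 1.3]
opening: 0.0097
```

{"api": "carry_out", "payload": {"commands": [[[0, 0, -0.04, 0], [0, 0, 0, 0], [0, 0, 0, 0]]]}}

```text
t: 22.7
tool_pos: [0.5222, 0.1756, 0.1308]
orientation: [-1.891, -2.508, 0.0]
force: [-0.2, -1.2, -0.6]
opening: 0.0096
```

{"api": "carry_out", "payload": {"commands": [[[0, 0, 0, 0], [0, 0, 0, 0], [0, 0, 0, 0], [0, 0, 0, 0], [0, 0, 0, 0], [0, 0, 0, 0], [0, 0, 0, 0], [0, 0, 0, 0]]], "claw": 4}}

```text
t: 23.37
tool_pos: [0.5223, 0.1756, 0.131]
orientation: [-1.891, -2.509, -0.0]
force: [0.4, -0.2, -0.7]
opening: 0.0399
```

```bash
python3 look.py 14
```

```text
23.3667 [0.5223 0.1756 0.131 ] zo 0.023448063994475604 op 0.0399 F [ 0.41 -0.24 -0.67] tq [-0.01 -0.08  0.03] yaw 15.98
origin in holder mm (tool est.) [ 2.6 -1.7]
```

View pics/v14.png

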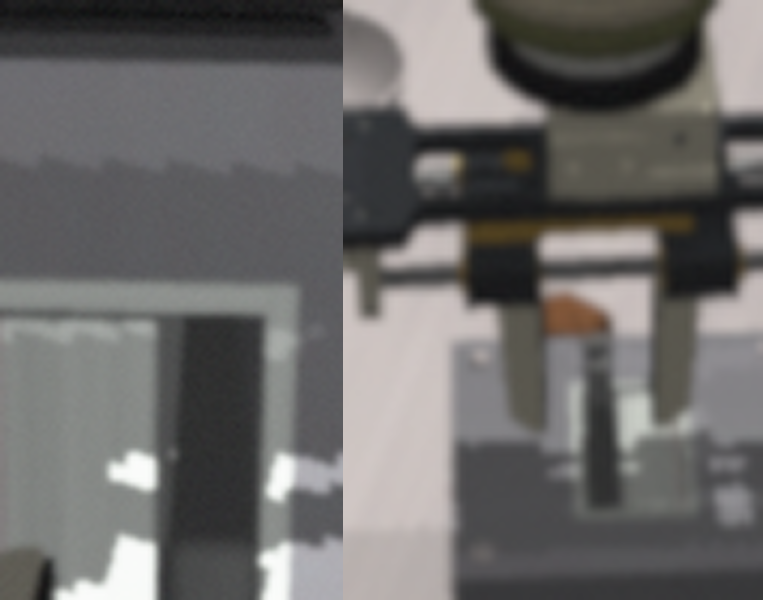

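The cassette is released, standing upright with the flap shut. Retreating straight up.

{"api": "carry_out", "payload": {"commands": [[[0, 0, -0.5, 0], [0, 0, -1, 0], [0, 0, -2, 0], [0, 0, -2, 0], [0, 0, -2, 0], [0, 0, -2, 0], [0, 0, -2, 0], [0, 0, -1.5, 0], [0, 0, -0.5, 0], [0, 0, 0, 0], [0, 0, 0, 0]]]}}

```text
t: 24.38
tool_pos: [0.5223, 0.1756, 0.266]
orientation: [1.891, 2.509, 0.0]
force: [-0.4, -0.1, 0.3]
opening: 0.0401
```

Run:
```python
from h import *
s=robot.read_state();print(s['t'],s['tool_pos'],s['force'],s['opening'])
P=robot.camera_params("wrist");np.savez("wrist15.npz",**P)
w=robot.read_camera("wrist")[:,:,::-1];sd=robot.read_camera("side")[:,:,::-1]
cv2.imwrite("pics/wrist15.png",w);cv2.imwrite("pics/side15.png",sd)
cv2.imwrite("pics/f15.png",np.hstack([cv2.resize(w[60:260,150:350],(400,400)),cv2.resize(sd[155:255,205:305],(400,400),interpolation=cv2.INTER_CUBIC)]))
th=np.radians(15);Rz=np.array([[np.cos(th),-np.sin(th)],[np.sin(th),np.cos(th)]])
S=robot.camera_params("side")
for y in (-.02,.02): print(proj(S,[*(np.array([.5097,.174])+Rz@[.0125,y]),.173]), proj(P,[*(np.array([.5097,.174])+Rz@[.0125,y]),.173]))
```

```text
24.3833 [0.52225254 0.17561125 0.26595745] [-0.42116251 -0.11615593  0.25110347] 0.04007538818628109
[246.91898896 209.82465196] [255.02497613 210.03771617]
[247.60583361 221.89097   ] [255.86229437 165.24218421]
```

View pics/f15.png

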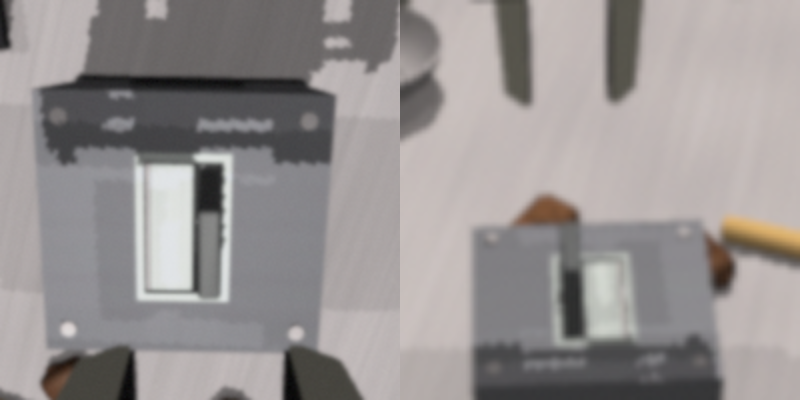

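View pics/side15.png

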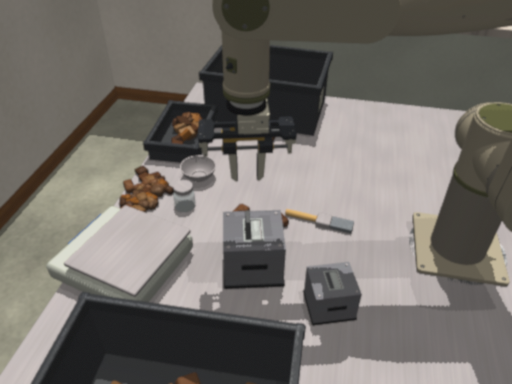

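The tab top reads at wrist pixel (255,166–208), against a prediction of (255,165–210) for z≈173 mm, upright at the open end. The flap is flat white and shut, and the bystanders are in place. Handing in.

```bash
python3 -c "
from plant import robot
print(robot.close_job())"
```

```text
the job is handed in; nothing more can be done
None
```

The cassette is in the larger holder, bedded on the pad and released, and I have handed the job in. No verdict was reported. I finished at about 24 s of the 54 s allowed.

**What I did:** I gripped the cassette by its tab, turned it about 54° to match the holder, and pushed it past the flap, which sprang shut behind it. I then felt downward in steps of 2.5 mm or less and met the pad with the cassette about 22 mm above the bench. I pressed with about 10 N for roughly 0.8 s, eased the load off, opened the fingers and moved clear.

**Last checks:**
- **Cassette:** the tab stands upright at the open end, within about 1–2 pixels of where I predicted it.
- **Flap:** it looks flat and shut in the wrist and side views.
- **Robot:** the wrist force is about zero and the fingers are clear.
- **Bystanders:** those visible in the side view look unmoved; I did not measure them.

**What disagreed or failed:**
- **First grasp missed:** in the images the fingertips sit about 17 mm behind the reported TCP, not 14 mm ahead as `finger_overhang` says. The fingers closed just above the tab, and going 31 mm lower fixed it.
- **Sideways position:** my camera and tool-pose estimates across the slot (holder y) differed by about 1 mm, within the 3 mm allowed.
- **Force reading:** it was noisy by about 1 N, so the 10 N push is approximate.

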